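# Drive the nylon end pad home with the brake-lever extension rod

### The arm

A 6-joint arm with a two-finger parallel gripper is mounted at the origin on the work surface. World frame = base frame: x ahead of the robot, y to its left, z up, the work surface at z = 0. Lengths are in m, angles in rad, forces in N, time in s.
With the tool pointing down it reaches from about 0.35 to 0.85 m from the base axis. Payload 8.1 kg.
Tool frame: the origin (TCP) lies at the very end of the fingers, on their centre line; the grasp point (between the pads) lies 19 mm behind it; z points along the fingers, y is the direction in which the jaws open and shut (so a half turn about z gives the same grasp; the last joint's range is limited). The gripper opens to 93 mm and grips with 3 to 60 N. Pads are 15 mm wide; open, the fingers measure 128 mm over their backs; the gripper's body (75 mm by 188 mm) begins 65 mm behind the grasp point.
Start: joints at [-1.219, 0.13, 1.488, -0, 1.523, -0.085], TCP at [0.254, -0.544, 0.219] pointing down, gripper open.
Joint ranges: [-2.96, 2.96], [-0.89, 2.26], [0.02, 2.5], [-1.34, 4.48], [0, 2.73], [-2.66, 2.66]. Speed limits (rad/s): [2.39, 2.39, 2.79, 3.14, 3.14, 3.14].

### API

Orientations are given as a rotation vector (axis times angle).
In Python, from plant import robot gives the robot as it stands.
- The arm moves only by the tool jog_arm, never from a script. Its argument "commands" is a list of rows, each a list of 3 entries, a list of its own where there are three numbers: the shift along the world's x, y, z scaled (see below), then the turn, a rotation vector about the world's x, y, z scaled (see below), then the closure, from -1 (fully open) to 1 (shut), so that 0 is half open. In form: [[[tx, ty, tz], [ax, ay, az], hand], ...]. A call has 1 to 10 rows; each row is the pose to reach, as a shift and turn from the pose measured when the call began, turning the shorter way round; what a row does not reach only later rows make up. The controller multiplies each number of a shift by 0.6 m and each number of a turn by 2 pi rad. A row lasts 1/8 s, in which the tool goes at most 62.5 mm and 10.7 degrees, less where a joint would pass 70% of its speed; a pose out of reach is approached as far as the arm can. A call with a number of a shift or a turn outside -1 to 1 is refused whole. A call with a gripper value outside its range is refused whole. The fingers move at their own pace and stop on an object; "newtons" is the grip in N (left out, the last holds). Time passes only in rows, so rows that repeat a pose let the fingers close. It gives the time, the measured TCP pose, the force and the opening at its end, in the units of the state.
- robot.read_state(): the state, without advancing time (a new reading comes with each control period).
- robot.read_camera(name): name is "side" or "top" or "wrist"; returns a dict with "pixels" (384x512x3 uint8, red, green, blue), "fovy" (degrees; the focal length in pixels is half the picture's height over the tangent of half this angle, whatever the lens; pixels are square), "cx", "cy" (the principal point, pixels), "rvec" (rotation vector, rad) and "tvec" (3), from world to camera coordinates, as OpenCV has them; the wrist camera has in their place "tool_from_camera" (4x4, takes a point from camera to tool coordinates, whose origin is the TCP and whose axes are the flange's). Camera axes: x right, y down, z forward; pixel columns grow to the right and rows downward; lengths in m; the calibration is good to about 2 mm. A picture is of the moment at which its call begins: read the wrist's pose just before it. There is no depth.
- robot.close_job(): hands the job in, once; it reports no verdict.
Trained networks look in the newest picture that a camera, given by its name, has taken for a name from the list of things; names that differ only in an ending like _2 or _b are one class to them, and where a whole thing is asked for, a point or a joint stands for the part that bears it (a point fixed in the world has none). Each returns a list of dicts, best first, with "p" (0 to 1); they miss things now and then, are a little off and sometimes report something else, mostly with a low value. They report only what shows in the picture. A call takes as long as a camera call. They do not tell look-alikes from the thing itself.
- robot.trace(camera, name): "pixels" (384x512 bool, what is visible of it) and "uv" ([column, row] in pixels, amid what is visible of it).
The state is a dict: "t": time; "q": joint angles; "dq": joint speeds; "joint_torque": joint torques, N m; "tool_pos": TCP position; "orientation": TCP orientation; "force": force on the tool from outside, world axes, zero at the start; "wrist_torque": the same for the moment, N m; "opening": finger opening in m.
Only numpy, scipy, OpenCV 4.12 (cv2) and the standard library are available. Lean on these libraries where they do the work, as an engineer would, in place of code of your own. Each camera call takes 0.05 s, during which the arm holds its last target.

### The job

Take the brake-lever extension rod out of the wooden stand and push it foot first into the lever socket on the clamped brake, driving the nylon pad ahead of it until the pad sits firmly on the bottom of the bore. The stiff pad feels like the bottom long before it is: the rod is home only when its white ring has gone below the rim and it gives no further under a firm, steady push, but do not force it or you will crack the pad. Let go and leave the rod standing fully home, without disturbing the other parts on the shelf.

Things in the scene. Friction and masses are not known exactly. Their poses are not given: they have to be found in the camera images.
- rod: Brake-lever extension rod, 145 mm long, 0.16 to 0.26 kg, upright in one well of the stand. Lower 78 mm: round dark steel shank, 14 mm across, foot chamfered over 3 mm. Above: orange grip, 28 mm across, with a low collar of 31 mm at its lower end. A white ring, the least depth mark, runs round the shank 36 to 40 mm above the foot. Origin: centre of the foot; z towards the grip.
- rod_grip (a point): Point on the rod's axis 115 mm above its foot, near the middle of the orange grip: a good height to hold it.
- socket_mouth (a point): Centre of the rim (open upper end, 160 mm above the shelf) of the lever socket: a dark steel block 30 by 30 mm, 76 mm tall, with a vertical round blind bore 15.5 mm across, edge chamfered 1.5 mm. It stands on a brake clamped on a stub of frame tube in a blue bench vice; all fixed. A lever bar on the socket's side reaches 135 mm, all else stays below 92 mm. z up.
- end_pad: White nylon disc, 14 mm across, tight in the bore; origin: centre of its top face, z up. Starts 10 to 34 mm below the rim; slides down under a steady 6 N or so (a little more if pushed faster) and stays where left. Bores differ in depth: with the pad home its top lies 42 to 60 mm below the rim. Seated once it has taken a steady 14 N or more there for a quarter second. Cracks over 30 N.
- stand: Dark wooden block 70 by 170 by 45 mm tall, fixed to the shelf, with two round wells 16.5 mm across and 27 mm deep, 48 mm either side of its centre along its y axis; one holds the rod, the other the axle bolt. Origin at the centre of its underside, z up.
- axle_bolt: Polished steel axle bolt, shank 12 mm across, head 19 mm, 90 mm long, upright in the other well of the stand, head up. Bystander: leave alone. Origin at the centre of its foot.
- knob_cap: Black plastic brake knob cap, ribbed, 38 mm across and 26 mm high, loose on the shelf. Bystander: leave alone. Origin at the centre of its underside.
- grip_sleeve: Spare orange rubber grip sleeve, a tube 32 mm across and 85 mm high standing on end on the shelf. Bystander: leave alone. Origin at the centre of its underside.
- footrest_clip: White nylon footrest clip, U-shaped, 30 by 50 by 32 mm, on the shelf. Bystander: leave alone. Origin at the centre of its underside.
Not all that is in view belongs to the job. Leave any turquoise or yellow look-alike of the rod alone.

How it is judged:
On the way, in this order (a step that is already met when the one before it is completed fails the run):
1. the rod is drawn clear of the stand (height (world z) of rod above 0.06 m), for 0.1 s.
2. the rod presses the pad onto the bottom of the bore with at least 14 N for 0.2 s, its white ring below the rim (foot at least 40 mm deep) (contact force between rod and end_pad above 14 N and z of rod in the frame of socket_mouth below -0.04 m and horizontal distance between rod and socket_mouth below 0.003 m), for 0.2 s.
At the end, for the whole second after the job is handed in: The rod stands free, still and upright (0.08 rad) in the socket, its foot on the pad (gap under 1.5 mm), within 3 mm of the bore axis and at least 40 mm below the rim, so that the white ring is hidden; the pad was pressed home before (z of rod in the frame of socket_mouth below -0.04 m and horizontal distance between rod and socket_mouth below 0.003 m and angle between rod's own z axis and vertical below 0.08 rad and z of rod in the frame of end_pad below 0.0015 m and linear speed of rod below 0.02 m/s and contact force between the fingers and rod below 0.1 N); the robot touches nothing.
It fails at once if the rod presses on the pad or the socket with more than 30 N (contact force between rod and end_pad above 30 N or contact force between rod and brake above 30 N).
It fails at once if a bystander is moved by more than 15 mm (distance of any of axle_bolt, knob_cap, grip_sleeve, footrest_clip from where it was at the start of the episode above 0.015 m).
It also fails if it takes over 51 s, if anything falls off the work surface, if the arm or the gripper's body presses on something with over 40 N, if the wrist force passes 120 N, or if a joint passes its speed limit or range.

## Working session

There is one attempt and no reset: what is moved stays moved. The work goes in short steps, Python scripts to look and compute and a tool call to move; the robot and the scene stay as the last step left them, time stands still between calls to the robot, and variables do not carry over. Pictures are saved under pics/ and viewed, and the job is handed in when it is done.

Besides the shell and the picture viewer there is one more tool, called after "Call:" as name([rows], argument=value, ...), one row to a line, values as JSON. jog_arm: Moves the arm, as the interface text tells. Shifts and turns lie within -1 to 1; 1 stands for 0.6 m of shift or 2 pi rad of turn. Its arguments: {"type":"object","properties":{"commands":{"type":"array"},"newtons":{"type":"number"}},"required":["commands"]}

```bash
ls; mkdir -p pics; cat > h.py <<'E'
import numpy as np, cv2
from plant import robot
def K(c):
    h,w=c["pixels"].shape[:2]; f=h/2/np.tan(np.radians(c["fovy"])/2)
    return np.array([[f,0,c["cx"]],[0,f,c["cy"]],[0,0,1]])
def pose(c,st=None):
    if "rvec" in c:
        return cv2.Rodrigues(np.array(c["rvec"],float))[0],np.array(c["tvec"],float).reshape(3)
    T=np.eye(4);T[:3,:3]=cv2.Rodrigues(np.array(st["orientation"],float))[0];T[:3,3]=st["tool_pos"]
    M=np.linalg.inv(T@np.array(c["tool_from_camera"]));return M[:3,:3],M[:3,3]
def proj(c,p,st=None):
    R,t=pose(c,st);q=K(c)@(R@np.array(p,float).reshape(-1,3).T+t[:,None]);return (q[:2]/q[2]).T
def ray(c,uv,st=None):
    R,t=pose(c,st);d=R.T@np.linalg.inv(K(c))@np.array([uv[0],uv[1],1.]);return -R.T@t,d/np.linalg.norm(d)
def onz(c,uv,z,st=None):
    o,d=ray(c,uv,st);return o+d*(z-o[2])/d[2]
def tri(rs):
    A=sum(np.eye(3)-np.outer(d,d) for o,d in rs);b=sum((np.eye(3)-np.outer(d,d))@o for o,d in rs)
    x=np.linalg.solve(A,b);return x,[np.linalg.norm(np.cross(x-o,d)) for o,d in rs]
def save(c,n): cv2.imwrite("pics/"+n,c["pixels"][:,:,::-1])
E
python3 - <<'E'
from h import *
s=robot.read_state();print(s)
for n in("side","top","wrist"):
    c=robot.read_camera(n);save(c,n+"0.png");print(n,c["fovy"],c["cx"],c["cy"],c.get("rvec"),c.get("tvec"),c.get("tool_from_camera"))
    for m in("rod","rod_grip","socket_mouth","end_pad","stand","axle_bolt","knob_cap","grip_sleeve","footrest_clip"):
        try:
            for r in robot.trace(n,m)[:3]: print(m,r["p"],r["uv"],r["pixels"].sum())
        except Exception as e: print(m,e)
print(robot.read_state()["t"])
E
```

```text
pics
{'t': 0.0, 'q': array([-1.21938245e+00,  1.31168722e-01,  1.48923839e+00, -2.16242572e-05,
        1.52301467e+00, -8.54029902e-02]), 'dq': array([ 0.00012324,  0.00034627, -0.00083024, -0.00087534,  0.00174925,
       -0.00128563]), 'joint_torque': array([-4.46054764e-04, -5.59829879e+01, -4.91766715e+01,  7.68404338e-02,
        3.53247975e-02, -1.83717116e-04]), 'tool_pos': array([ 0.25365197, -0.54312831,  0.2176054 ]), 'orientation': array([-3.06519205e+00, -6.80317568e-01,  4.14411947e-04]), 'force': array([ 0.12034107, -0.45701378,  0.24726796]), 'wrist_torque': array([-0.01004455, -0.01611546,  0.05613655]), 'opening': 0.09259001047350568}
side 54.197054173652965 249.8694344031082 191.15120410106474 [ 0.68279578 -2.49023611  1.33458558] [0.49148991 0.26026824 0.539974  ] None
rod 0.97 [314.1, 157.3] 582
rod 0.76 [360.6, 175.1] 589
rod 0.57 [294.8, 187.1] 543
rod_grip 0.96 [360.8, 179.1] 626
rod_grip 0.9 [312.5, 160.4] 538
rod_grip 0.67 [296.5, 188.7] 689
socket_mouth 0.65 [200.1, 239.4] 5306
stand 0.74 [322.5, 189.4] 1603
axle_bolt 0.43 [333.5, 156.8] 131
knob_cap 0.8 [3
[... 230 characters left out ...]
rod 0.66 [322.6, 256.8] 221
rod 0.47 [277.2, 213.8] 187
rod 0.45 [321.3, 214.3] 207
rod_grip 0.66 [326.7, 259.0] 212
rod_grip 0.5 [318.0, 213.2] 216
rod_grip 0.43 [278.2, 212.1] 189
socket_mouth 0.76 [206.6, 175.6] 2392
stand 0.75 [318.5, 214.0] 232
knob_cap 0.67 [249.2, 272.8] 180
grip_sleeve 0.61 [135.5, 272.1] 269
footrest_clip 0.66 [325.7, 141.5] 248
wrist 62.601478284029085 255.1998618275409 186.5091656055397 None None [[-6.41351163e-04 -9.64063048e-01 -2.65672785e-01  7.39650288e-02]
 [ 9.99999670e-01 -4.85818906e-04 -6.51142705e-04  3.55744566e-05]
 [ 4.98673759e-04 -2.65673115e-01  9.64063041e-01 -1.65528765e-01]
 [ 0.00000000e+00  0.00000000e+00  0.00000000e+00  1.00000000e+00]]
1.5
```

View pics/side0.png

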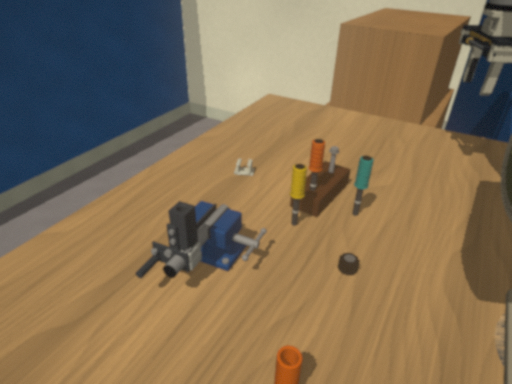

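View pics/top0.png

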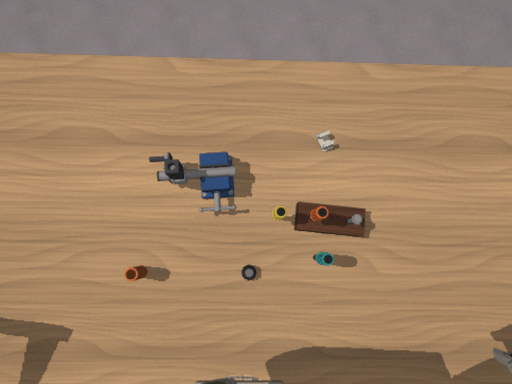

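View pics/wrist0.png

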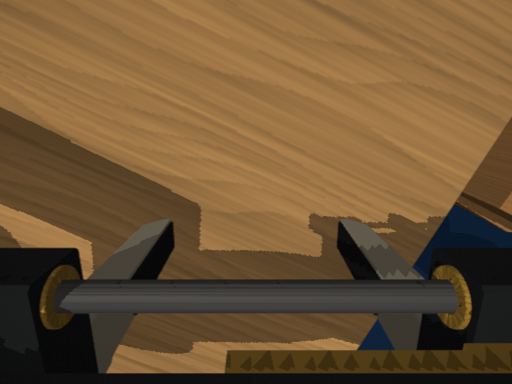

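```bash
python3 - <<'E'
from h import *
import pickle
C={n:robot.read_camera(n) for n in("side","top")}
pickle.dump(C,open("c0.pkl","wb"))
for n,(x0,y0,x1,y1) in dict(side=(130,120,390,290),top=(140,120,380,290)).items():
    im=C[n]["pixels"][y0:y1,x0:x1,::-1]
    cv2.imwrite(f"pics/{n}_z.png",cv2.resize(im,None,fx=3,fy=3,interpolation=cv2.INTER_CUBIC))
for n in C:
    hsv=cv2.cvtColor(C[n]["pixels"],cv2.COLOR_RGB2HSV)
    for nm,lo,hi in(("orange",(5,195,150),(14,255,255)),("yellow",(24,180,120),(34,255,255)),("turq",(85,130,60),(98,255,255))):
        m=cv2.inRange(hsv,lo,hi)
        k,l,s,ce=cv2.connectedComponentsWithStats(m)
        for i in range(1,k):
            if s[i,4]>40: print(n,nm,s[i],ce[i])
E
```

```text
side orange [310 143  13  29 226] [315.68584071 156.43362832]
side orange [276 346  26  38 671] [287.88673621 365.12816692]
top turq [315 253  19  12 111] [322.31531532 258.15315315]
```

View pics/side_z.png

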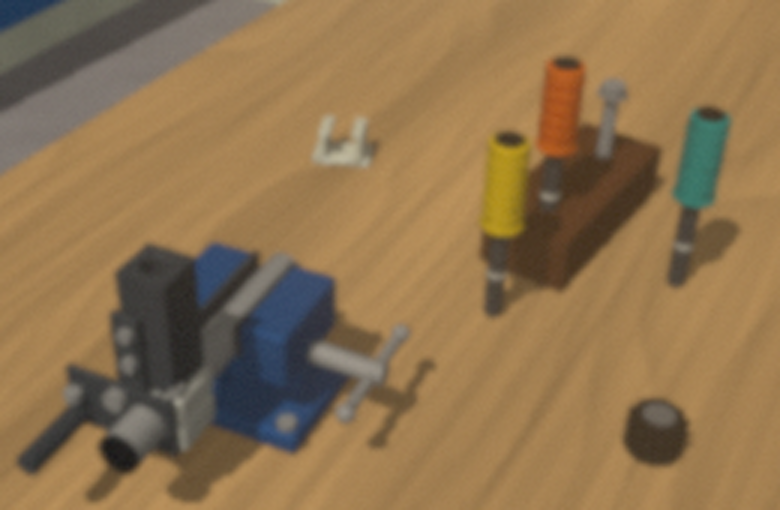

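View pics/top_z.png

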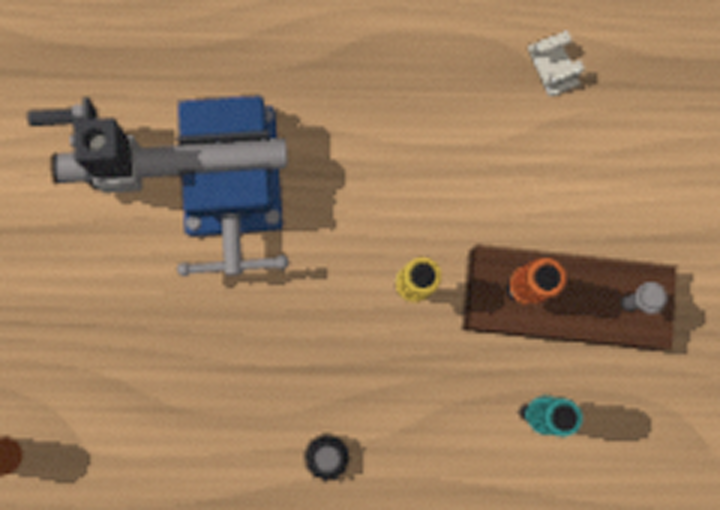

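```bash
python3 - <<'E'
from h import *
import pickle
C=pickle.load(open("c0.pkl","rb"));off=dict(side=(130,120),top=(140,120))
def u(n,U): return (np.array(U)+.5)/3-.5+off[n]
P=dict(rod=((548,278),(567,62),.163),sock=((98,142),(150,262),.16),yel=((423,275),(510,139),.145),turq=((565,418),(711,113),.145),bolt=((651,298),(614,86),.108))
for k,(t,s,z) in P.items():
    t=u("top",t);s=u("side",s)
    x,e=tri([ray(C["top"],t),ray(C["side"],s)])
    print(k,"tri",x.round(4),np.round(e,4),"top@z",onz(C["top"],t,z).round(4),"side@z",onz(C["side"],s,z).round(4))
for U in((476,245),(677,267),(672,350),(464,330)): print("stand",onz(C["top"],u("top",U),.045).round(3))
E
```

```text
rod tri [ 0.5064 -0.1728  0.165 ] [0.0001 0.0001] top@z [ 0.5065 -0.1733  0.163 ] side@z [ 0.5078 -0.1768  0.163 ]
sock tri [0.6044 0.1563 0.1611] [0.0027 0.0027] top@z [0.6022 0.155  0.16  ] side@z [0.6084 0.1557 0.16  ]
yel tri [ 0.5088 -0.0843  0.1463] [0.0003 0.0003] top@z [ 0.5093 -0.0843  0.145 ] side@z [ 0.5093 -0.0865  0.145 ]
turq tri [ 0.4063 -0.1874  0.1467] [0.0001 0.0001] top@z [ 0.4062 -0.1878  0.145 ] side@z [ 0.407  -0.1908  0.145 ]
bolt tri [ 0.4973 -0.2655  0.1081] [0. 0.] top@z [ 0.4973 -0.2655  0.108 ] side@z [ 0.4973 -0.2657  0.108 ]
stand [ 0.545 -0.139  0.045]
stand [ 0.529 -0.308  0.045]
stand [ 0.459 -0.302  0.045]
stand [ 0.474 -0.128  0.045]
```

Call:
jog_arm([
  [[0.42, 0.617, 0.05], [0, 0, 0.125], -1],
  [[0.42, 0.617, 0.05], [0, 0, 0.125], -1],
  [[0.42, 0.617, 0.05], [0, 0, 0.125], -1],
  [[0.42, 0.617, 0.05], [0, 0, 0.125], -1],
  [[0.42, 0.617, 0.05], [0, 0, 0.125], -1],
  [[0.42, 0.617, 0.05], [0, 0, 0.125], -1],
  [[0.42, 0.617, 0.05], [0, 0, 0.125], -1],
  [[0.42, 0.617, 0.05], [0, 0, 0.125], -1],
  [[0.42, 0.617, 0.05], [0, 0, 0.125], -1],
  [[0.42, 0.617, 0.05], [0, 0, 0.125], -1],
], newtons=30)

```text
t: 2.85
tool_pos: [0.5051, -0.1747, 0.2484]
orientation: [-2.574, -1.801, 0.001]
force: [-0.2, -0.6, 0.1]
opening: 0.0931
```

```bash
python3 - <<'E'
from h import *
s=robot.read_state();c=robot.read_camera("wrist");save(c,"w1.png")
R=cv2.Rodrigues(s["orientation"])[0];print(s["t"],s["tool_pos"],R.round(3),s["q"].round(3),s["dq"].round(3))
print(proj(c,[[.5065,-.173,.163],[.4973,-.2655,.108]],s))
import pickle;pickle.dump((c,s),open("w1.pkl","wb"))
E
```

```text
2.85 [ 0.50512151 -0.17471082  0.24840871] [[ 0.343  0.939 -0.001]
 [ 0.939 -0.343 -0.   ]
 [-0.001 -0.    -1.   ]] [-4.290e-01 -5.800e-02  1.627e+00 -1.000e-03  1.573e+00 -7.900e-02] [-0.013 -0.002  0.003  0.002 -0.     0.003]
[[255.98167924 189.62354754]
 [277.45012014 256.35225426]]
```

View pics/w1.png

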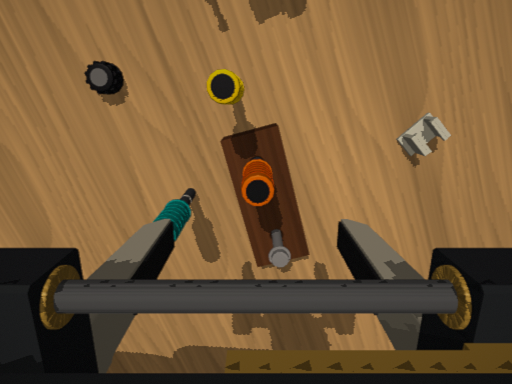

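```bash
python3 - <<'E'
from h import *
import pickle
c,s=pickle.load(open("w1.pkl","rb"))
print(onz(c,(258,190),.163,s),onz(c,(279.5,255.5),.108,s))
im=c["pixels"][140:220,210:310,::-1];cv2.imwrite("pics/w1z.png",cv2.resize(im,None,fx=6,fy=6,interpolation=cv2.INTER_CUBIC))
E
```

```text
[ 0.50795621 -0.17387699  0.163     ] [ 0.49968682 -0.2653002   0.108     ]
```

View pics/w1z.png

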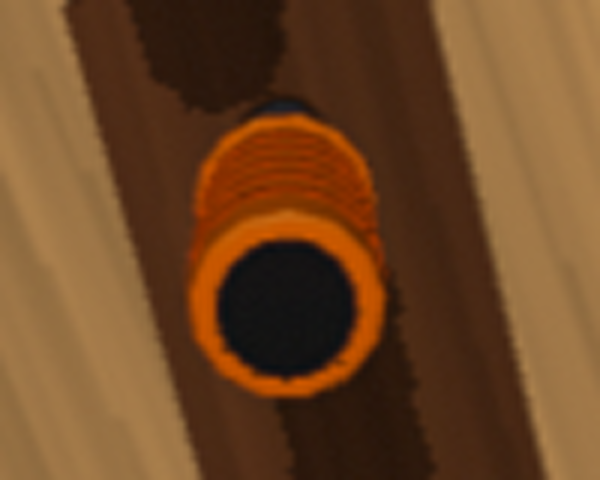

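Call:
jog_arm([
  [[0.004, 0.002, -0.1], [0, 0, 0], -1],
  [[0.004, 0.002, -0.2], [0, 0, 0], -1],
  [[0.004, 0.002, -0.224], [0, 0, 0], -1],
  [[0.004, 0.002, -0.224], [0, 0, 0], -1],
  [[0.004, 0.002, -0.224], [0, 0, 0], 1],
  [[0.004, 0.002, -0.224], [0, 0, 0], 1],
  [[0.004, 0.002, -0.224], [0, 0, 0], 1],
  [[0.004, 0.002, -0.224], [0, 0, 0], 1],
], newtons=45)

```text
t: 3.9
tool_pos: [0.5078, -0.1737, 0.1146]
orientation: [2.574, 1.8, -0.0]
force: [0.1, 0.6, 0.4]
opening: 0.0579
```

Call:
jog_arm([
  [[0, 0, 0], [0, 0, 0], 1],
  [[0, 0, 0], [0, 0, 0], 1],
  [[0, 0, 0], [0, 0, 0], 1],
  [[0, 0, 0], [0, 0, 0], 1],
  [[0, 0, 0], [0, 0, 0], 1],
])

```text
t: 4.53
tool_pos: [0.5077, -0.1737, 0.1145]
orientation: [2.574, 1.8, -0.0]
force: [0.2, 0.9, -0.2]
opening: 0.0272
```

Call:
jog_arm([
  [[0, 0, 0.03], [0, 0, 0], 1],
  [[0, 0, 0.07], [0, 0, 0], 1],
  [[0, 0, 0.13], [0, 0, 0], 1],
  [[0, 0, 0.22], [0, 0, 0], 1],
  [[0, 0, 0.3], [0, 0, 0], 1],
  [[0, 0, 0.3], [0, 0, 0], 1],
  [[0, 0, 0.3], [0, 0, 0], 1],
])

```text
t: 5.4
tool_pos: [0.5075, -0.1736, 0.2946]
orientation: [2.574, 1.8, -0.0]
force: [-0.6, -0.2, -2.5]
opening: 0.0275
```

```bash
python3 - <<'E'
from h import *
import pickle
s=robot.read_state();C={n:robot.read_camera(n) for n in("wrist","side","top")}
pickle.dump((C,s),open("c2.pkl","wb"));print(s["t"],s["tool_pos"],s["force"],s["opening"])
for n in C: save(C[n],n+"2.png")
p=s["tool_pos"];
for n in("side","top"):print(n,proj(C[n],[p-[0,0,.096],p-[0,0,-.049],[.604,.156,.16]]))
print(proj(C["wrist"],[p-[0,0,.096],p-[0,0,-.049],[.604,.156,.16]],s))
E
```

```text
5.4 [ 0.50751552 -0.17359563  0.2945755 ] [-0.61775384 -0.1630633  -2.50906448] 0.027509584259352623
side [[320.25042448 125.12264344]
 [329.6273107   51.16439694]
 [181.7401848  207.95229833]]
top [[326.14427039 210.2104676 ]
 [345.56086062 201.47819259]
 [171.90979701 166.17092185]]
[[ 255.0644917   188.56614006]
 [ 254.93807653  282.98357748]
 [ 222.07520288 -304.65727885]]
```

View pics/side2.png

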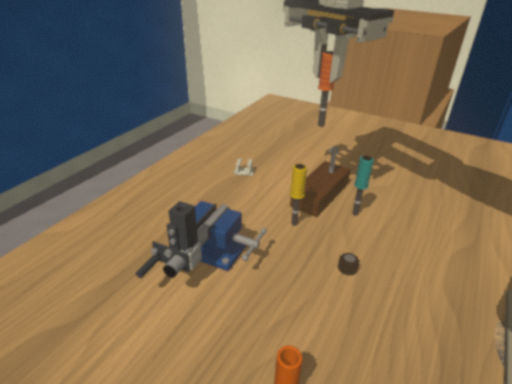

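View pics/wrist2.png

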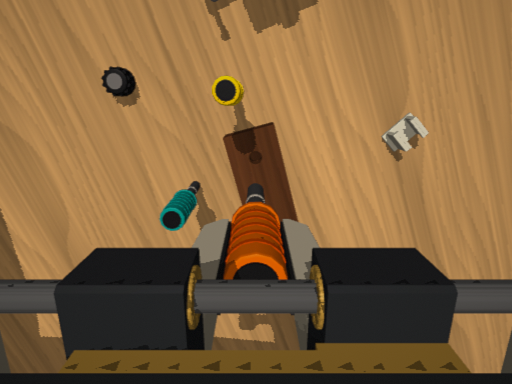

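Call:
jog_arm([
  [[0.02, 0.06, 0], [0, 0, 0], 1],
  [[0.05, 0.16, 0], [0, 0, 0], 1],
  [[0.08, 0.26, 0], [0, 0, 0], 1],
  [[0.1, 0.36, 0], [0, 0, 0], 1],
  [[0.12, 0.43, 0], [0, 0, 0], 1],
  [[0.126, 0.456, 0], [0, 0, 0], 1],
  [[0.126, 0.456, 0], [0, 0, 0], 1],
  [[0.126, 0.456, 0], [0, 0, 0], 1],
])

```text
t: 6.55
tool_pos: [0.5822, 0.0989, 0.2922]
orientation: [-2.574, -1.797, 0.005]
force: [0.1, -0.7, -2.4]
opening: 0.0277
```

```bash
python3 - <<'E'
from h import *
import pickle
s=robot.read_state();C={n:robot.read_camera(n) for n in("wrist","side","top")}
pickle.dump((C,s),open("c3.pkl","wb"));print(s["t"],s["tool_pos"],s["orientation"],s["force"],s["opening"])
for n in C: save(C[n],n+"3.png")
p=s["tool_pos"];
for n in("side","top"):print(n,proj(C[n],[p-[0,0,.096],p-[0,0,-.049],[.604,.156,.16]]))
print(proj(C["wrist"],[p-[0,0,.096],p-[0,0,-.049],[.604,.156,.16]],s))
im=C["wrist"]["pixels"][40:220,160:360,::-1];cv2.imwrite("pics/w3z.png",cv2.resize(im,None,fx=3,fy=3,interpolation=cv2.INTER_CUBIC))
E
```

```text
6.55 [0.58217713 0.09886075 0.29218137] [-2.5737413  -1.79731496  0.00486363] [ 0.0898061  -0.6747843  -2.37996286] 0.02767757148327214
side [[213.23440649 175.76389174]
 [208.92992967  86.24560506]
 [181.7401848  207.95229833]]
top [[195.60300797 173.01929874]
 [184.1720371  155.58805938]
 [171.90979701 166.17092185]]
[[255.49762414 188.48779259]
 [254.47614634 283.06093972]
 [256.46820264 113.74998411]]
```

View pics/wrist3.png

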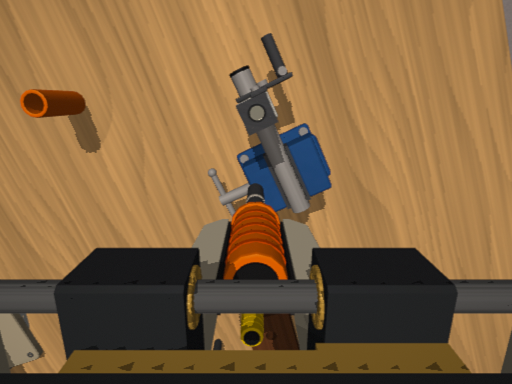

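View pics/w3z.png

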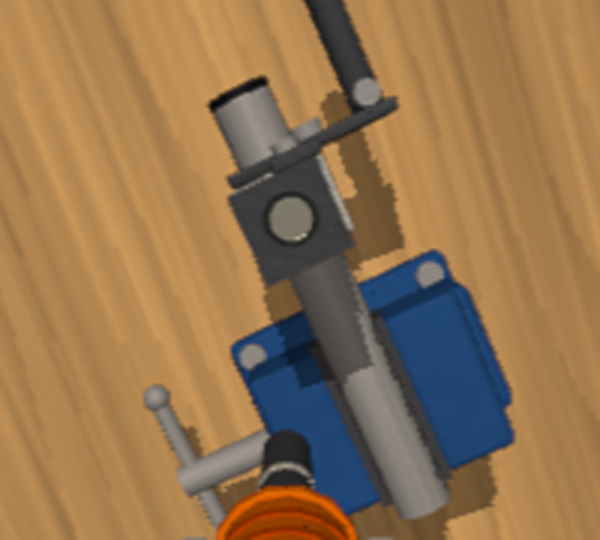

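View pics/side3.png

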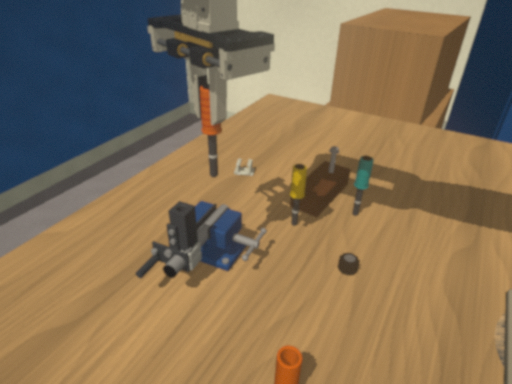

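```bash
python3 - <<'E'
from h import *
import pickle
C,s=pickle.load(open("c3.pkl","rb"))
c=C["wrist"];s2=s
x=onz(c,(256.8,112.8),.16,s);print(x, x-s["tool_pos"])
f=onz(c,(255.1,188.5),s["tool_pos"][2]-.096,s);print("foot",f,f-s["tool_pos"], x-f)
n=robot.read_state();print(n["t"],n["tool_pos"],n["orientation"],n["dq"].round(3))
# pad depth
d=lambda z:onz(c,(256.8,112.8),z,s)
E
```

```text
[0.60457888 0.15669412 0.16      ] [ 0.02240174  0.05783337 -0.13218137]
foot [0.58185208 0.09896819 0.19618137] [-0.00032505  0.00010745 -0.096     ] [ 0.02272679  0.05772593 -0.03618137]
6.7 [0.58239955 0.09888175 0.29274951] [-2.57451462 -1.79653634  0.0031214 ] [ 0.004 -0.001 -0.004  0.001 -0.002  0.   ]
```

Call:
jog_arm([
  [[0.02, 0.05, 0], [0, 0, 0], 1],
  [[0.037, 0.0963, 0], [0, 0, 0], 1],
  [[0.037, 0.0963, -0.02], [0, 0, 0], 1],
  [[0.037, 0.0963, -0.036], [0, 0, 0], 1],
  [[0.037, 0.0963, -0.036], [0, 0, 0], 1],
  [[0.037, 0.0963, -0.036], [0, 0, 0], 1],
  [[0.037, 0.0963, -0.036], [0, 0, 0], 1],
])

```text
t: 7.58
tool_pos: [0.6048, 0.1563, 0.2719]
orientation: [-2.575, -1.796, 0.002]
force: [-0.5, 0.3, -1.6]
opening: 0.0275
```

```bash
python3 - <<'E'
from h import *
import pickle
s=robot.read_state();C={n:robot.read_camera(n) for n in("wrist","side","top")}
pickle.dump((C,s),open("c4.pkl","wb"));print(s["t"],s["tool_pos"],s["orientation"],s["force"],s["wrist_torque"],s["opening"])
o=[]
for n,(x,y) in dict(wrist=(215,120),side=(140,140),top=(130,120)).items():
    o.append(cv2.resize(C[n]["pixels"][y:y+100,x:x+88,::-1],None,fx=3,fy=3,interpolation=cv2.INTER_CUBIC))
cv2.imwrite("pics/m4.png",np.hstack(o))
E
```

```text
7.575 [0.60483094 0.15629559 0.27185614] [-2.57537315e+00 -1.79617391e+00  1.65253205e-03] [-0.53971092  0.26065627 -1.64672479] [-0.04807067 -0.05615388 -0.03510167] 0.027477166079430675
```

View pics/m4.png

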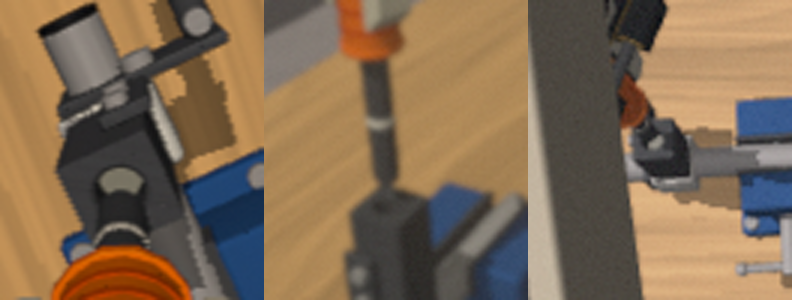

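Call:
jog_arm([
  [[0, 0.0005, -0.013], [0, 0, 0], 1],
  [[0, 0.0005, -0.02], [0, 0, 0], 1],
  [[0, 0.0005, -0.027], [0, 0, 0], 1],
  [[0, 0.0005, -0.033], [0, 0, 0], 1],
  [[0, 0.0005, -0.04], [0, 0, 0], 1],
  [[0, 0.0005, -0.04], [0, 0, 0], 1],
])

```text
t: 8.48
tool_pos: [0.6046, 0.1568, 0.2471]
orientation: [-2.575, -1.796, 0.003]
force: [-0.2, -0.1, -2.6]
opening: 0.0274
```

Call:
jog_arm([
  [[0, 0, -0.004], [0, 0, 0], 1],
  [[0, 0, -0.008], [0, 0, 0], 1],
  [[0, 0, -0.012], [0, 0, 0], 1],
  [[0, 0, -0.016], [0, 0, 0], 1],
])

```text
t: 8.98
tool_pos: [0.6045, 0.1568, 0.2373]
orientation: [-2.575, -1.796, 0.003]
force: [-0.0, 0.1, -2.5]
opening: 0.0277
```

Call:
jog_arm([
  [[0, 0, -0.004], [0, 0, 0], 1],
  [[0, 0, -0.008], [0, 0, 0], 1],
  [[0, 0, -0.012], [0, 0, 0], 1],
])

```text
t: 9.35
tool_pos: [0.6047, 0.1569, 0.2308]
orientation: [-2.575, -1.797, 0.002]
force: [-1.2, -0.4, 3.8]
opening: 0.0275
```

Call:
jog_arm([
  [[0, 0, -0.003], [0, 0, 0], 1],
  [[0, 0, -0.006], [0, 0, 0], 1],
  [[0, 0, -0.009], [0, 0, 0], 1],
  [[0, 0, -0.012], [0, 0, 0], 1],
])

```text
t: 9.85
tool_pos: [0.6047, 0.1569, 0.2234]
orientation: [-2.575, -1.797, 0.002]
force: [-2.2, 0.4, 4.1]
opening: 0.0274
```

Call:
jog_arm([
  [[-0.0006, 0, -0.003], [0, 0, 0], 1],
  [[-0.0006, 0, -0.006], [0, 0, 0], 1],
  [[-0.0006, 0, -0.009], [0, 0, 0], 1],
  [[-0.0006, 0, -0.012], [0, 0, 0], 1],
])

```text
t: 10.35
tool_pos: [0.6045, 0.1569, 0.2162]
orientation: [-2.575, -1.797, 0.002]
force: [-0.4, 0.1, 4.1]
opening: 0.0276
```

Foot at about 40 mm; go on more gently, 1 mm per row.

Call:
jog_arm([
  [[0, 0, -0.0017], [0, 0, 0], 1],
  [[0, 0, -0.0033], [0, 0, 0], 1],
  [[0, 0, -0.005], [0, 0, 0], 1],
])

```text
t: 10.72
tool_pos: [0.6045, 0.1569, 0.2131]
orientation: [-2.575, -1.797, 0.002]
force: [-1.4, -0.5, 4.4]
opening: 0.0275
```

Call:
jog_arm([
  [[-0.0003, 0, -0.0017], [0, 0, 0], 1],
  [[-0.0003, 0, -0.0033], [0, 0, 0], 1],
  [[-0.0003, 0, -0.005], [0, 0, 0], 1],
])

```text
t: 11.1
tool_pos: [0.6044, 0.1569, 0.2102]
orientation: [-2.575, -1.797, 0.001]
force: [-0.5, -0.9, 4.0]
opening: 0.0274
```

Call:
jog_arm([
  [[0, -0.0002, -0.0017], [0, 0, 0], 1],
  [[0, -0.0002, -0.0033], [0, 0, 0], 1],
  [[0, -0.0002, -0.005], [0, 0, 0], 1],
])

```text
t: 11.48
tool_pos: [0.6044, 0.1568, 0.2071]
orientation: [-2.575, -1.797, 0.001]
force: [0.5, 1.1, 3.9]
opening: 0.0274
```

Call:
jog_arm([
  [[0, 0, -0.0017], [0, 0, 0], 1],
  [[0, 0, -0.0033], [0, 0, 0], 1],
  [[0, 0, -0.005], [0, 0, 0], 1],
])

```text
t: 11.85
tool_pos: [0.6044, 0.1568, 0.204]
orientation: [-2.575, -1.797, 0.001]
force: [-0.4, -0.5, 4.3]
opening: 0.0273
```

Call:
jog_arm([
  [[0, 0, -0.0015], [0, 0, 0], 1],
  [[0, 0, -0.003], [0, 0, 0], 1],
])

```text
t: 12.1
tool_pos: [0.6047, 0.1569, 0.2037]
orientation: [-2.575, -1.797, -0.001]
force: [-4.3, -0.6, 15.2]
opening: 0.0274
```

Call:
jog_arm([
  [[-0.0006, 0, -0.0026], [0, 0, 0], 1],
  [[-0.0006, 0, -0.0026], [0, 0, 0], 1],
])

```text
t: 12.35
tool_pos: [0.6045, 0.157, 0.2038]
orientation: [-2.576, -1.797, -0.003]
force: [-3.6, -1.1, 12.4]
opening: 0.0279
```

Call:
jog_arm([
  [[-0.001, 0, -0.0032], [0, 0, 0], 1],
  [[-0.001, 0, -0.0037], [0, 0, 0], 1],
  [[-0.001, 0, -0.0037], [0, 0, 0], 1],
])

```text
t: 12.72
tool_pos: [0.6044, 0.157, 0.2038]
orientation: [2.576, 1.798, 0.005]
force: [-3.7, -1.4, 14.6]
opening: 0.0276
```

Call:
jog_arm([
  [[-0.002, -0.0005, -0.004], [0, 0, 0], 1],
  [[-0.002, -0.0005, -0.0045], [0, 0, 0], 1],
  [[-0.002, -0.0005, -0.0045], [0, 0, 0], 1],
  [[-0.002, -0.0005, -0.0045], [0, 0, 0], 1],
])

```text
t: 13.22
tool_pos: [0.604, 0.1569, 0.2037]
orientation: [2.575, 1.797, 0.01]
force: [-2.7, -0.2, 15.7]
opening: 0.0273
```

```bash
python3 - <<'E'
from h import *
import pickle
s=robot.read_state();C={n:robot.read_camera(n) for n in("wrist","side")}
print(s["t"],s["tool_pos"],s["orientation"],s["force"],s["wrist_torque"],s["opening"])
o=[]
for n,(x,y) in dict(wrist=(205,120),side=(130,120)).items():
    o.append(cv2.resize(C[n]["pixels"][y:y+110,x:x+100,::-1],None,fx=4,fy=4,interpolation=cv2.INTER_CUBIC))
cv2.imwrite("pics/m5.png",np.hstack(o))
E
```

```text
13.225 [0.60401827 0.15687188 0.2036584 ] [2.57490308 1.7968813  0.00966493] [-2.65012831 -0.17439053 15.74394839] [-0.22546765  0.93700843 -0.03287505] 0.027291288970361476
```

View pics/m5.png

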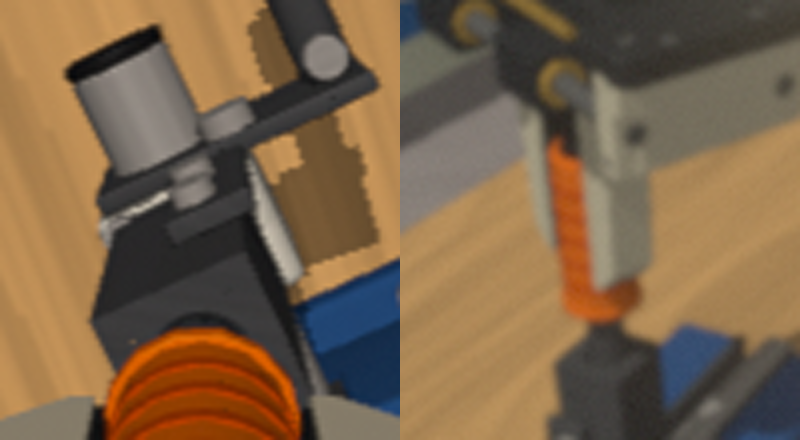

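Call:
jog_arm([
  [[-0.001, 0, -0.005], [0, 0, 0], 1],
  [[-0.001, 0, -0.006], [0, 0, 0], 1],
  [[-0.001, 0, -0.006], [0, 0, 0], 1],
  [[-0.001, 0, -0.006], [0, 0, 0], 1],
])

```text
t: 13.82
tool_pos: [0.6041, 0.157, 0.2036]
orientation: [2.574, 1.796, 0.014]
force: [-6.4, -0.1, 20.7]
opening: 0.0277
```

Call:
jog_arm([
  [[0.0005, 0, -0.0015], [0, 0, 0], 1],
  [[0.0005, 0, -0.001], [0, 0, 0], 1],
])

```text
t: 14.08
tool_pos: [0.604, 0.1569, 0.2038]
orientation: [2.574, 1.796, 0.013]
force: [-3.9, -1.0, 8.0]
opening: 0.0269
```

Call:
jog_arm([
  [[0, 0, 0], [0, 0, 0], 0.3],
  [[0, 0, 0], [0, 0, 0], -0.2],
  [[0, 0, 0], [0, 0, 0], -1],
  [[0, 0, 0], [0, 0, 0], -1],
  [[0, 0, 0], [0, 0, 0], -1],
  [[0, 0, 0], [0, 0, 0], -1],
  [[0, 0, 0], [0, 0, 0], -1],
  [[0, 0, 0], [0, 0, 0], -1],
])

```text
t: 15.08
tool_pos: [0.604, 0.1569, 0.2038]
orientation: [2.574, 1.796, 0.013]
force: [-0.1, -0.4, 0.4]
opening: 0.0926
```

Call:
jog_arm([
  [[0, 0, 0.05], [0, 0, 0], -1],
  [[0, 0, 0.12], [0, 0, 0], -1],
  [[0, 0, 0.2], [0, 0, 0], -1],
  [[-0.03, -0.08, 0.2], [0, 0, 0], -1],
  [[-0.06, -0.16, 0.2], [0, 0, 0], -1],
  [[-0.06, -0.16, 0.2], [0, 0, 0], -1],
  [[-0.06, -0.16, 0.2], [0, 0, 0], -1],
  [[-0.06, -0.16, 0.2], [0, 0, 0], -1],
])

```text
t: 16.08
tool_pos: [0.5682, 0.0619, 0.3237]
orientation: [2.573, 1.798, 0.014]
force: [0.8, 0.4, -0.9]
opening: 0.0931
```

```bash
python3 - <<'E'
from h import *
s=robot.read_state();C={n:robot.read_camera(n) for n in("wrist","side","top")}
print(s["t"],s["tool_pos"],s["force"])
for z in (.2477,.2527): 
  P=[[.6045,.1567,z],[.6045,.1567,z-.067]]
  for n in C: print(n,z,proj(C[n],P,s).round(1).tolist())
save(C["wrist"],"w6.png")
o=[]
for n,(x,y) in dict(side=(130,120),top=(130,120)).items():
    o.append(cv2.resize(C[n]["pixels"][y:y+110,x:x+100,::-1],None,fx=4,fy=4,interpolation=cv2.INTER_CUBIC))
cv2.imwrite("pics/m6.png",np.hstack(o)); save(C["side"],"side6.png")
E
```

```text
16.075 [0.56822067 0.06187784 0.32366585] [ 0.78727608  0.40583944 -0.89639225]
wrist 0.2477 [[256.3, 60.2], [255.5, 69.3]]
side 0.2477 [[175.8, 158.8], [180.0, 197.2]]
top 0.2477 [[162.6, 155.9], [169.7, 163.8]]
wrist 0.2527 [[256.3, 59.3], [255.6, 68.8]]
side 0.2527 [[175.5, 155.8], [179.7, 194.5]]
top 0.2527 [[162.1, 155.3], [169.2, 163.2]]
```

View pics/m6.png

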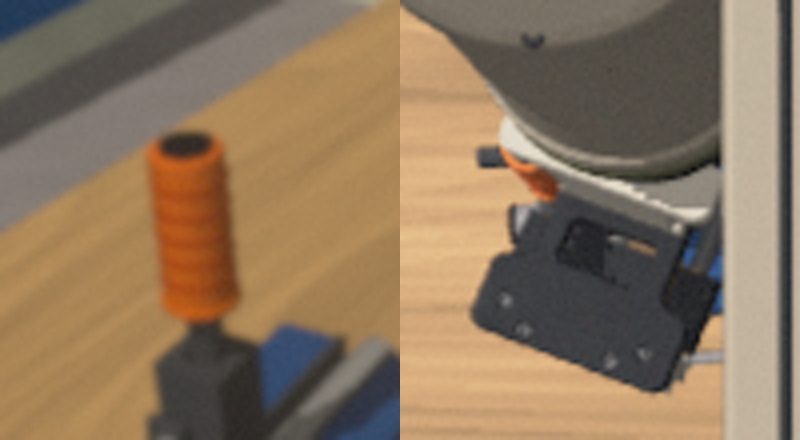

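View pics/w6.png

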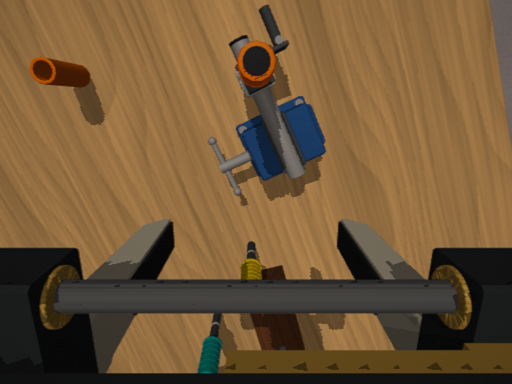

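View pics/side6.png

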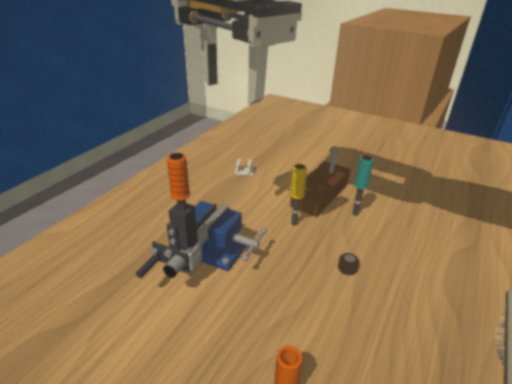

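```bash
python3 - <<'E'
from plant import robot
print(robot.close_job(), robot.read_state()["t"])
E
```

```text
the job is handed in; nothing more can be done
the job is handed in; nothing more can be done
```

The rod is standing in the lever socket with its foot about 52 mm below the rim. I handed the job in a little after 16 s of the 51 s allowed, and close_job gave no verdict.

- **Push:** The pad slid at about 6 N until the TCP was at z ≈ 0.204 m. It then gave no further as I raised the push in steps from about 15 N to 23 N. These forces are wrist readings corrected for the rod's weight, good to about 1 N. The highest I saw was about 23 N, under the 30 N limit.
- **Last pictures:** The rod stands upright and free, with the white ring hidden. The top of the grip is within about 1 px of where a 52 mm depth puts it in the side view. The gripper is clear, and the other parts look unmoved.
- **Less certain:** A sideways force of up to about 6 N showed on the wrist while pushing, and I never removed it completely. The final top view was mostly blocked by the arm, so the upright and centred check rests on the side and wrist views.

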